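# Grade the paint tester tins by shade

## Task

Line up the four blue paint tester tins by shade on the sample board, one centred on each cork coaster: the darkest next to the black tile, then ever lighter towards the white tile. Keep the tins upright, set them down rather than drop them, and leave the green-lidded jar where it is.

Things in the scene. Friction and masses are not known exactly. Their poses are not given: they have to be found in the camera images.
- tin_navy: Paint tester tin, loose, upright on the bench: very dark navy blue, the darkest. Round, bare-metal wall with a wide painted band and a painted lid in its shade; 56 mm across, 72 mm high (the straight wall ends at 66 mm, above it the 53 mm lid), 0.17 to 0.35 kg. All four tins have the same shape. Origin: centre of its underside, z up.
- tin_mid: Paint tester tin, loose, upright on the bench: strong mid blue, the second darkest. Round, bare-metal wall with a wide painted band and a painted lid in its shade; 56 mm across, 72 mm high (the straight wall ends at 66 mm, above it the 53 mm lid), 0.17 to 0.35 kg. All four tins have the same shape. Origin: centre of its underside, z up.
- tin_light: Paint tester tin, loose, upright on the bench: sky blue, the second lightest. Round, bare-metal wall with a wide painted band and a painted lid in its shade; 56 mm across, 72 mm high (the straight wall ends at 66 mm, above it the 53 mm lid), 0.17 to 0.35 kg. All four tins have the same shape. Origin: centre of its underside, z up.
- tin_pale: Paint tester tin, loose, upright on the bench: very pale blue, nearly white, the lightest. Round, bare-metal wall with a wide painted band and a painted lid in its shade; 56 mm across, 72 mm high (the straight wall ends at 66 mm, above it the 53 mm lid), 0.17 to 0.35 kg. All four tins have the same shape. Origin: centre of its underside, z up.
- mark_1: Cork coaster no. 1 of four in a straight row, fixed on the wooden sample board (board 460 x 90 x 12 mm, fixed on the bench). 70 mm across, 3 mm thick; neighbours are 85 mm apart, in the order 1, 2, 3, 4 along the board. Origin: centre of its underside, on the board's top 12 mm above the bench; y runs along the row from 1 to 4, x across the board. A tin stands on its top, 3 mm above the origin.
- mark_2: Cork coaster no. 2 of four in a straight row, fixed on the wooden sample board (board 460 x 90 x 12 mm, fixed on the bench). 70 mm across, 3 mm thick; neighbours are 85 mm apart, in the order 1, 2, 3, 4 along the board. Origin: centre of its underside, on the board's top 12 mm above the bench; y runs along the row from 1 to 4, x across the board. A tin stands on its top, 3 mm above the origin.
- mark_3: Cork coaster no. 3 of four in a straight row, fixed on the wooden sample board (board 460 x 90 x 12 mm, fixed on the bench). 70 mm across, 3 mm thick; neighbours are 85 mm apart, in the order 1, 2, 3, 4 along the board. Origin: centre of its underside, on the board's top 12 mm above the bench; y runs along the row from 1 to 4, x across the board. A tin stands on its top, 3 mm above the origin.
- mark_4: Cork coaster no. 4 of four in a straight row, fixed on the wooden sample board (board 460 x 90 x 12 mm, fixed on the bench). 70 mm across, 3 mm thick; neighbours are 85 mm apart, in the order 1, 2, 3, 4 along the board. Origin: centre of its underside, on the board's top 12 mm above the bench; y runs along the row from 1 to 4, x across the board. A tin stands on its top, 3 mm above the origin.
- tile_black: Black square tile 45 x 45 x 5 mm, fixed on the board beyond one end of the row (73 mm from the last coaster's centre): it marks the dark end. A white tile of the same size lies at the other end. Which end is which varies. Origin: centre of its underside.
- screw_jar: Glass jar with a green lid, loose, 70 mm across, 85 mm high, to the left of the tins; a bystander. Origin: centre of its underside.
Mind the look-alikes: they are no part of the job. What is shaped like the tin_pale but orange or red is not meant. What is shaped like the tin_light but yellow is not meant.

How it is judged:
At the end, for the whole second after the job is handed in: Every tin stands upright (within 0.1 rad) and still on its own coaster, its centre within 12 mm of the coaster's centre, darkest to lightest from the black tile to the white one; the gripper has let go (((horizontal distance between tile_black and mark_4 below 0.12 m and horizontal distance between tin_navy and mark_4 below 0.012 m and z of tin_navy in the frame of mark_4 between 0 and 0.007 m and horizontal distance between tin_mid and mark_3 below 0.012 m and z of tin_mid in the frame of mark_3 between 0 and 0.007 m and horizontal distance between tin_light and mark_2 below 0.012 m and z of tin_light in the frame of mark_2 between 0 and 0.007 m and horizontal distance between tin_pale and mark_1 below 0.012 m and z of tin_pale in the frame of mark_1 between 0 and 0.007 m) or (horizontal distance between tile_black and mark_1 below 0.12 m and horizontal distance between tin_navy and mark_1 below 0.012 m and z of tin_navy in the frame of mark_1 between 0 and 0.007 m and horizontal distance between tin_mid and mark_2 below 0.012 m and z of tin_mid in the frame of mark_2 between 0 and 0.007 m and horizontal distance between tin_light and mark_3 below 0.012 m and z of tin_light in the frame of mark_3 between 0 and 0.007 m and horizontal distance between tin_pale and mark_4 below 0.012 m and z of tin_pale in the frame of mark_4 between 0 and 0.007 m)) and angle between each of tin_navy, tin_mid, tin_light, tin_pale's own z axis and vertical below 0.1 rad and linear speed of each of tin_navy, tin_mid, tin_light, tin_pale below 0.02 m/s); the robot touches nothing.
It fails at once if a tin is tipped over (angle between any of tin_navy, tin_mid, tin_light, tin_pale's own z axis and vertical above 0.6 rad).
It fails at once if a tin falls freely (let go more than about 25 mm up) ((linear speed of tin_navy above 0.7 m/s and contact force between the fingers and tin_navy below 0.05 N) or (linear speed of tin_mid above 0.7 m/s and contact force between the fingers and tin_mid below 0.05 N) or (linear speed of tin_light above 0.7 m/s and contact force between the fingers and tin_light below 0.05 N) or (linear speed of tin_pale above 0.7 m/s and contact force between the fingers and tin_pale below 0.05 N)).
It fails at once if the jar is pushed more than 30 mm out of its place (distance of screw_jar from where it was at the start of the episode above 0.03 m).
It also fails if it takes over 106 s, if anything falls off the work surface, if the arm or the gripper's body presses on something with over 40 N, if the wrist force passes 120 N, or if a joint passes its speed limit or range.

## Robot

A 7-joint arm with a two-finger parallel gripper is mounted at the origin on the work surface. World frame = base frame: x ahead of the robot, y to its left, z up, the work surface at z = 0. Lengths are in m, angles in rad, forces in N, time in s.
With the tool pointing down it reaches from about 0.4 to 0.85 m from the base axis. Payload 4.5 kg.
Tool frame: the origin (TCP) lies on the centre line of the jaws, within the pads' length; the fingertips stand 25 mm ahead of it and the grasp point (between the pads) lies 6 mm ahead of it; z points along the fingers, y is the direction in which the jaws open and shut (so a half turn about z gives the same grasp; the last joint's range is limited). The gripper opens to 85 mm and grips with 20 to 120 N. Pads are 22 mm wide; open, the fingers measure 114 mm over their backs; the gripper's body (76 mm by 85 mm) begins 54 mm behind the grasp point. The pads swing forward as they close: fully open they stand 13 mm farther back than shut.
Start: joints at [1.19, 0.689, -0.195, 1.565, 0.157, 0.902, -0.215], TCP at [0.252, -0.572, 0.256] pointing down, gripper open.
Joint ranges: [-3.01, 3.01], [-0.46, 2.08], [-1.47, 1.51], [0.13, 2.56], [-1, 4.14], [0.04, 2.09], [-2.66, 2.66]. Speed limits (rad/s): [2.57, 2.57, 3.14, 3.14, 3.14, 3.14, 3.14].

## Interface

Orientations are given as a unit quaternion [w, x, y, z].
In Python, from workcell import manip gives the robot as it stands.
- The arm moves only by the tool send_rows, never from a script. Its argument "rows" is text: rows parted by semicolons, each of 7 numbers parted by spaces: the shift along the tool's x, y, z in cm, then the turn, a rotation vector about the tool's x, y, z in rad, then the opening, from 0 (shut) to 1 (fully open). A call has 1 to 20 rows; each row is the pose to reach, as a shift and turn from the pose measured when the call began, along the tool's axes at that moment; what a row does not reach only later rows make up. A row lasts 1/8 s, in which the tool goes at most 62.5 mm and 10.7 degrees, less where a joint would pass 70% of its speed; a pose out of reach is approached as far as the arm can. A call with a gripper value outside its range is refused whole. The fingers move at their own pace and stop on an object; "squeeze" is the grip in N (left out, the last holds). Time passes only in rows, so rows that repeat a pose let the fingers close. It gives the time, the measured TCP pose, the force and the opening at its end, in the units of the state.
- manip.read_state(): the state, without advancing time (a new reading comes with each control period).
- manip.snapshot(name): name is "scene" or "top" or "wrist"; returns a dict with "frame" (480x640x3 uint8, red, green, blue), "mtx" (3x3 intrinsics, pixels), "R" (3x3) and "t" (3): a world point X has camera coordinates R X + t; the wrist camera has in their place "tool_from_camera" (4x4, takes a point from camera to tool coordinates, whose origin is the TCP and whose axes are the flange's). Camera axes: x right, y down, z forward; pixel columns grow to the right and rows downward; lengths in m; the calibration is good to about 2 mm. A picture is of the moment at which its call begins: read the wrist's pose just before it. There is no depth.
- manip.job_done(): hands the job in, once; it reports no verdict.
The state is a dict: "clock": time; "q": joint angles; "dq": joint speeds; "tau": joint torques, N m; "ee_pos": TCP position; "tool_rot": TCP orientation; "force": force on the tool from outside, world axes, zero at the start; "ft_torque": the same for the moment, N m; "opening": finger opening in m.
Only numpy, scipy, OpenCV 4.12 (cv2) and the standard library are available. Lean on these libraries where they do the work, as an engineer would, in place of code of your own. Each camera call takes 0.05 s, during which the arm holds its last target. There are 200 camera calls.

## Working session

There is one attempt and no reset: what is moved stays moved. The work goes in short steps, Python scripts to look and compute and a tool call to move; the robot and the scene stay as the last step left them, time stands still between calls to the robot, and variables do not carry over. Pictures are saved under pics/ and viewed, about 12 in all and at most 16, crops included, and the job is handed in when it is done.

Besides the shell and the picture viewer there is one more tool, called after "Call:" as name(argument=value, ...) on one line, values as JSON. send_rows: Moves the arm, as the interface text tells. Its arguments: {"type":"object","properties":{"rows":{"type":"string"},"squeeze":{"type":"number"}},"required":["rows"]}

```bash
mkdir -p pics; python3 - <<'E'
from workcell import manip
import cv2,numpy as np
s=manip.read_state();print(s)
for n in("scene","top"):
    d=manip.snapshot(n);cv2.imwrite(f"pics/{n}0.png",d["frame"][:,:,::-1]);np.savez(f"pics/{n}0.npz",**d);print(n,d["mtx"],d["R"],d["t"])
E
```

```text
{'clock': 0.0, 'q': array([ 1.18981192,  0.69002589, -0.19452155,  1.56637732,  0.15732428,
        0.90251576, -0.2151234 ]), 'dq': array([-0.00061612, -0.00139822, -0.00111818,  0.00035361, -0.00042425,
       -0.00015862, -0.00018413]), 'tau': array([-1.66631198e-04, -5.39600909e+01, -1.26660381e+00, -1.58540422e+01,
        9.08562419e-03,  9.41557781e-03, -1.49917770e-05]), 'ee_pos': array([ 0.25157059, -0.57144832,  0.25544919]), 'tool_rot': array([-9.25818392e-04,  9.78561898e-01,  2.05950673e-01, -2.73417610e-04]), 'force': array([-0.37667679, -0.6208805 ,  0.1748072 ]), 'ft_torque': array([0.041129  , 0.0411062 , 0.04079227]), 'opening': 0.08546211421462055}
scene [[476.42224147   0.         314.64719451]
 [  0.         476.42224147 240.3631063 ]
 [  0.           0.           1.        ]] [[ 0.2798325   0.96004271  0.00343141]
 [ 0.72621348 -0.20933565 -0.65482254]
 [-0.62793929  0.18573257 -0.75577488]] [-0.23990058 -0.31118052  1.38098842]
top [[505.57706449   0.         318.80369397]
 [  0.         505.57706449 238.1204954 ]
 [  0.           0.           1.        ]] [[ 0.01519206 -0.99987204 -0.00500999]
 [-0.98646948 -0.01417002 -0.16333149]
 [ 0.16323959  0.00742354 -0.98655853]] [0.12161378 0.50650654 1.17063152]
```

View pics/top0.png

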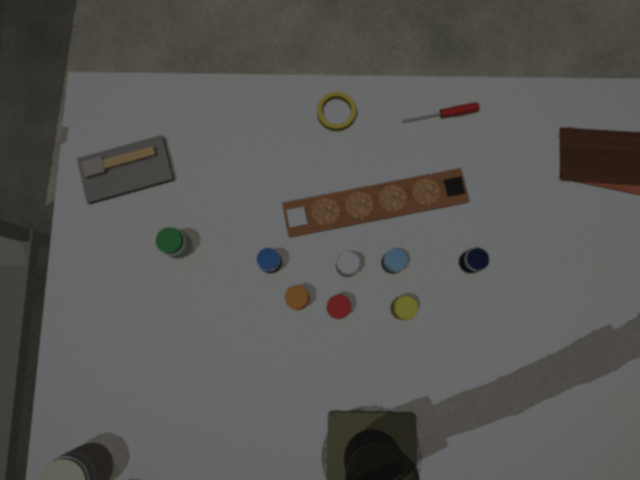

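View pics/scene0.png

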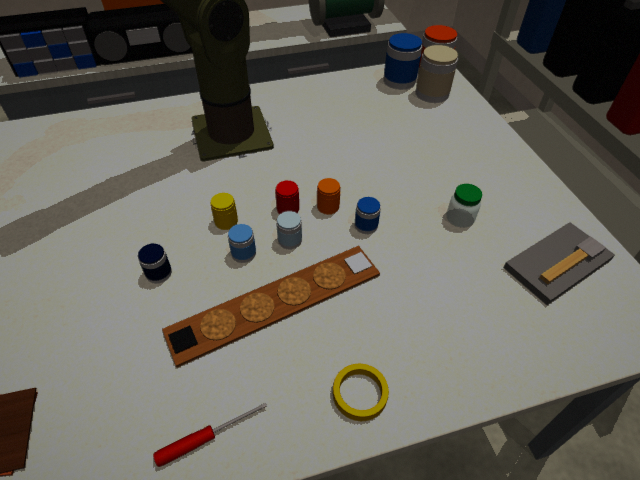

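Top view: lids at navy (477,260), light (397,260), pale (348,264), mid (269,260), jar (172,240). The coasters run from (326,212) to (427,192), with the black tile at (455,187) on the right (−y) and the white one at (297,216).

```bash
cat > h.py <<'E'
import numpy as np,cv2
def ray(d,uv,z,R=None,c=None):
    if R is None: R=d["R"].T; c=-R@d["t"]
    v=R@np.linalg.inv(d["mtx"])@np.array([*uv,1.]); return c+v*(z-c[2])/v[2]
def proj(d,X):
    p=d["mtx"]@(d["R"]@np.array(X)+d["t"]);return p[:2]/p[2]
def blob(m,near,rad):
    w=np.zeros(m.shape,np.uint8);cv2.circle(w,tuple(int(round(x)) for x in near),rad,1,-1)
    m=cv2.morphologyEx(m.astype(np.uint8)*w,cv2.MORPH_OPEN,np.ones((3,3),np.uint8))
    n,l,s,c=cv2.connectedComponentsWithStats(m)
    if n<2:return None
    i=1+np.argmax(s[1:,4]);return c[i],s[i]
E
python3 - <<'E'
from h import *
t=np.load("pics/top0.npz");f=t["frame"];hsv=cv2.cvtColor(f,cv2.COLOR_RGB2HSV)
for n,p in dict(navy=(477,260),mid=(269,260),light=(397,260),pale=(348,264),orange=(297,297),red=(339,307),yellow=(405,307),jar=(172,240),c326=(326,212),c359=(359,205),c393=(393,199),c427=(427,192),blk=(455,187),wht=(297,216),bench=(330,350),wood=(309,222)).items(): print(n,f[p[1],p[0]],hsv[p[1],p[0]])
H,S,V=[hsv[...,i].astype(int) for i in range(3)]
blue=(H>98)&(H<130)&(S>90)
for n,p,m in [("mid",(269,260),blue),("light",(397,260),blue),("navy",(477,260),(H>105)&(H<135)&(S>110)),("jar",(172,240),(H>45)&(H<80)&(S>100))]:
    b=blob(m,p,18);
    if b: print(n,b,ray(t,b[0],.085 if n=="jar" else .072).round(4))
g=cv2.resize(f[160:330,240:500],None,fx=3,fy=3,interpolation=cv2.INTER_CUBIC)
cv2.imwrite("pics/crop0.png",cv2.convertScaleAbs(g[:,:,::-1],alpha=1.8))
E
```

```text
navy [13 18 35] [113 160  35]
mid [33 56 88] [107 159  88]
light [ 65  88 105] [103  97 105]
pale [103 104 107] [113  10 107]
orange [100  71  35] [ 17 166 100]
red [99 32 31] [  0 175  99]
yellow [103 105  46] [ 31 143 105]
jar [33 70 42] [ 67 135  70]
c326 [91 69 48] [ 15 120  91]
c359 [91 70 49] [ 15 118  91]
c393 [91 69 48] [ 15 120  91]
c427 [87 66 46] [ 15 120  87]
blk [17 18 17] [60 14 18]
wht [104 105 106] [105   5 106]
bench [102 104 103] [ 75   5 104]
wood [76 51 35] [ 12 138  76]
mid (array([267.76549865, 258.65768194]), array([257, 248,  22,  22, 371], dtype=int32)) [0.4496 0.2467 0.072 ]
light (array([395.9602649 , 258.77152318]), array([387, 250,  19,  19, 302], dtype=int32)) [ 0.4537 -0.0509  0.072 ]
navy (array([477.51178451, 258.55555556]), array([468, 249,  20,  20, 297], dtype=int32)) [ 0.4569 -0.2399  0.072 ]
jar (array([169.00616016, 240.14784394]), array([157, 229,  25,  24, 487], dtype=int32)) [0.4878 0.4753 0.085 ]
```

View pics/crop0.png

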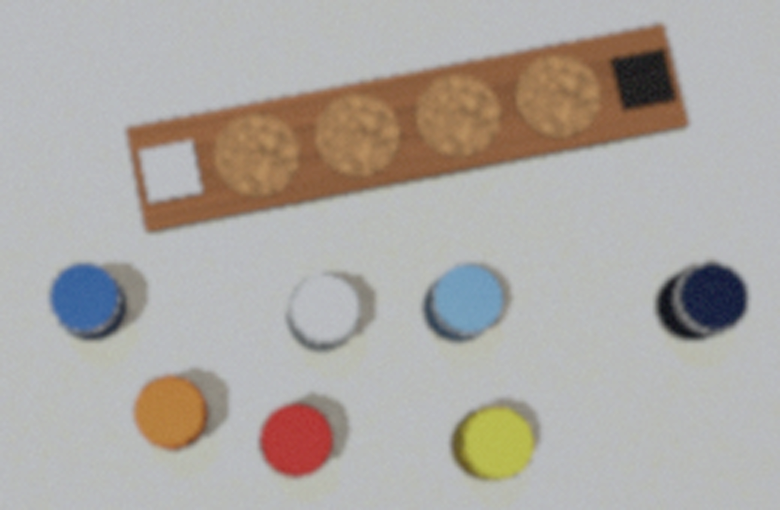

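Crop: clean lids and four coasters, with the black tile at the −y end. Next I measure the coaster row and the lids in both fixed views.

```bash
cat >> h.py <<'E'
def lidfit(d,guess,name):
    pass
E
python3 - <<'E'
from h import *
D={n:np.load(f"pics/{n}0.npz") for n in("top","scene")}
def masks(f):
    f=cv2.GaussianBlur(f,(3,3),0);h=cv2.cvtColor(f,cv2.COLOR_RGB2HSV);return [h[...,i].astype(int) for i in range(3)]
t=D["top"];H,S,V=masks(t["frame"])
P=[]
for p in[(326,212),(359,205),(393,199),(427,192)]:
    b=blob((H>9)&(H<25)&(S>80)&(V>80),p,18);P.append(ray(t,b[0],.015)[:2]);print("coaster top",b[0],b[1][4],P[-1])
for p,m in[((455,187),V<35),((297,216),(S<40)&(V>70))]:
    b=blob(m,p,13);print("tile",b[0],b[1][2:],ray(t,b[0],.017))
s=D["scene"];Hs,Ss,Vs=masks(s["frame"])
for q in P:
    g=proj(s,[*q,.015]);u,v=g.round().astype(int);b=blob((Hs>9)&(Hs<25)&(Ss>80)&(Vs>s["frame"][v-12:v+12,u-12:u+12].max(2).mean()*.8),g,20);print("coaster scene",g,b[0],b[1][2:],ray(s,b[0],.015))
bl=(H>98)&(H<130)&(S>70)
w=t["frame"].astype(int)
for n,p in dict(navy=(477.6,258.6),mid=(268,258.8),light=(396,259),pale=(348.5,263),red=(339,306.5),orange=(297,297),yellow=(405.5,307)).items():
    X=ray(t,p,.072);print(n,X.round(4),"base in scene",proj(s,[*X[:2],0]).round(),"lid",proj(s,X).round())
E
```

```text
coaster top [324.63157895 209.79097744] 665 [0.58038961 0.11594523]
coaster top [358.45700637 203.65605096] 628 [0.59713096 0.03229637]
coaster top [392.29720854 197.57471264] 609 [ 0.61379267 -0.05167078]
coaster top [425.68656716 191.01824212] 603 [ 0.63171197 -0.13482248]
tile [453.93461538 186.08076923] [ 19  17 260] [ 0.64480304 -0.2048329   0.017     ]
tile [296.47678019 216.69659443] [ 20  20 323] [0.56154189 0.18514795 0.017     ]
coaster scene [330.36579257 275.7268787 ] [330.76489362 273.15638298] [ 39  32 940] [0.57402985 0.11885464 0.015     ]
coaster scene [294.77188553 290.77243276] [295.38627049 288.42008197] [ 39  33 976] [0.59167297 0.03506546 0.015     ]
coaster scene [257.11455931 306.62714156] [257.2012012  304.63063063] [ 39  33 999] [ 0.60909055 -0.05051342  0.015     ]
coaster scene [217.89313251 323.78201806] [217.13927856 321.63627255] [ 37  34 998] [ 0.62638753 -0.1355181   0.015     ]
navy [ 0.4568 -0.2401  0.072 ] base in scene [159. 273.] lid [151. 252.]
mid [0.4493 0.2462 0.072 ] base in scene [365. 225.] lid [368. 204.]
light [ 0.4531 -0.051   0.072 ] base in scene [244. 253.] lid [240. 232.]
pale [0.4422 0.0591 0.072 ] base in scene [289. 239.] lid [288. 218.]
red [0.3419 0.0803 0.072 ] base in scene [288. 208.] lid [286. 187.]
orange [0.362  0.1768 0.072 ] base in scene [327. 206.] lid [328. 185.]
yellow [ 0.343  -0.0716  0.072 ] base in scene [227. 221.] lid [222. 199.]
```

Call:
send_rows(rows="38.9 -34.3 -10 0 0 -1.358 1;38.9 -34.3 -10 0 0 -1.358 1;38.9 -34.3 -10 0 0 -1.358 1;38.9 -34.3 -10 0 0 -1.358 1;38.9 -34.3 -10 0 0 -1.358 1;38.9 -34.3 -10 0 0 -1.358 1;38.9 -34.3 -10 0 0 -1.358 1;38.9 -34.3 -10 0 0 -1.358 1;38.9 -34.3 -10 0 0 -1.358 1;38.9 -34.3 -10 0 0 -1.358 1;38.9 -34.3 -10 0 0 -1.358 1;38.9 -34.3 -10 0 0 -1.358 1;38.9 -34.3 -10 0 0 -1.358 1;38.9 -34.3 -10 0 0 -1.358 1;38.9 -34.3 -10 0 0 -1.358 1", squeeze=40)

```text
clock: 1.98
ee_pos: [0.4694, -0.1011, 0.3561]
tool_rot: [-0.001, 0.632, 0.775, 0.0]
force: [0.1, 0.0, 0.3]
opening: 0.0851
```

```bash
cat >> h.py <<'E'
from scipy.spatial.transform import Rotation as Ro
def wrist(name):
    from workcell import manip
    s=manip.read_state();d=dict(manip.snapshot("wrist"))
    T=np.eye(4);T[:3,:3]=Ro.from_quat(s["tool_rot"],scalar_first=True).as_matrix();T[:3,3]=s["ee_pos"]
    C=T@d["tool_from_camera"];d["R"]=C[:3,:3].T;d["t"]=-C[:3,:3].T@C[:3,3];d["tool"]=T
    cv2.imwrite(f"pics/{name}.png",d["frame"][:,:,::-1]);np.savez(f"pics/{name}.npz",**d)
    print("clock",s["clock"],"tcp",s["ee_pos"].round(4),"axes x",T[:3,0].round(3),"y",T[:3,1].round(3),"z",T[:3,2].round(3),"open",round(s["opening"],4),"F",s["force"].round(1),"q",s["q"].round(2))
    return d
E
python3 - <<'E'
from h import *
d=wrist("w1");print(d["mtx"],d["tool_from_camera"])
E
```

```text
clock 1.975 tcp [ 0.4694 -0.1011  0.3561] axes x [-0.2    0.98   0.002] y [ 0.98   0.2   -0.001] z [-0.001  0.002 -1.   ] open 0.0851 F [0.1 0.  0.3] q [ 0.56  0.42 -0.65  1.83  0.3   0.99 -0.02]
[[337.69933623   0.         321.37538578]
 [  0.         337.69933623 236.47548884]
 [  0.           0.           1.        ]] [[-3.47755635e-04 -9.49973108e-01 -3.12331511e-01  7.95237823e-02]
 [ 9.99999906e-01 -4.11832422e-04  1.39192244e-04  3.06653130e-04]
 [-2.60857132e-04 -3.12331433e-01  9.49973162e-01 -1.17449710e-01]
 [ 0.00000000e+00  0.00000000e+00  0.00000000e+00  1.00000000e+00]]
```

View pics/w1.png

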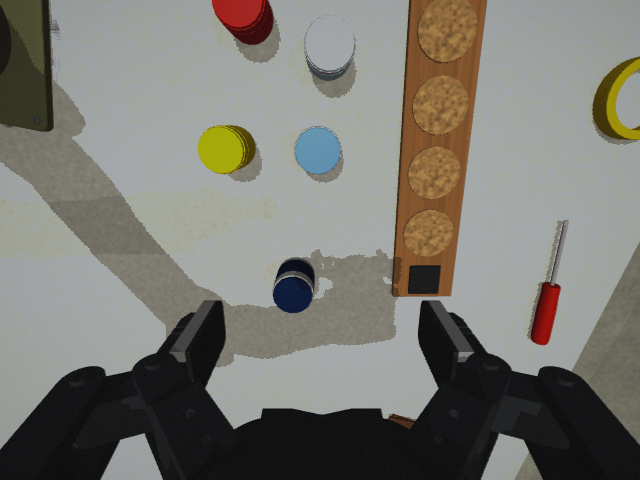

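Wrist view: navy lid (293,295), light (318,150), pale (330,44), coasters at (428,233), (434,173), (441,105), (448,28), black tile (425,279).

```bash
cat >> h.py <<'E'
def circ(d,m,near,rad,z):
    """centre of the largest blob near a pixel via ellipse of its hull, cast to z"""
    w=np.zeros(m.shape,np.uint8);cv2.circle(w,tuple(int(round(x)) for x in near),rad,1,-1)
    m=cv2.morphologyEx(m.astype(np.uint8)*w,cv2.MORPH_OPEN,np.ones((3,3),np.uint8))
    c=max(cv2.findContours(m,cv2.RETR_EXTERNAL,cv2.CHAIN_APPROX_NONE)[0],key=cv2.contourArea)
    h=cv2.convexHull(c)[:,0]+0.;pts=np.array([ray(d,p,z)[:2] for p in h])
    (x,y),(a,b),_=cv2.fitEllipse((c[:,0]+0.).astype(np.float32)); 
    W=np.array([ray(d,p,z)[:2] for p in c[:,0]]).astype(np.float32)
    e=cv2.fitEllipse(W*1000)
    return np.array(e[0])/1000,np.array(e[1])
def hsv(d):
    h=cv2.cvtColor(cv2.GaussianBlur(d["frame"],(3,3),0),cv2.COLOR_RGB2HSV);return [h[...,i].astype(int) for i in range(3)]
def cork(d):
    H,S,V=hsv(d);f=d["frame"].astype(int);return (H>9)&(H<25)&(S>60)&(cv2.blur(f[...,1].astype(np.float32),(5,5))>85)
E
python3 - <<'E'
from h import *
d=np.load("pics/w1.npz");f=d["frame"];H,S,V=hsv(d)
for p in[(428,233),(441,105),(410,233),(465,50),(293,295),(318,150),(330,44),(330,70),(300,265),(370,200)]:print(p,f[p[1],p[0]],H[p[1],p[0]],S[p[1],p[0]],V[p[1],p[0]])
m=cork(d)
for p in[(448,28),(441,105),(434,173),(428,233)]:print("coaster",circ(d,m,p,36,.015))
print("navy",circ(d,(H>105)&(H<135)&(S>110),(293,295),24,.072))
print("light",circ(d,(H>95)&(H<125)&(S>70)&(V>100),(318,150),26,.072))
E
```

```text
(428, 233) [157 116  67] 16 146 155
(441, 105) [145 107  62] 16 145 144
(410, 233) [146 109  63] 16 147 146
(465, 50) [151 111  64] 16 146 148
(293, 295) [14 28 57] 111 188 57
(318, 150) [ 98 145 174] 101 111 175
(330, 44) [161 166 169] 103 11 168
(330, 70) [102 114 121] 100 24 127
(300, 265) [11 13 23] 115 138 24
(370, 200) [165 170 165] 54 8 170
coaster (array([0.57932898, 0.1135508 ]), array([66.78871155, 71.67544556]))
coaster (array([0.5992146, 0.0315761]), array([71.22484589, 78.24291229]))
coaster (array([ 0.61382709, -0.05363135]), array([71.03704071, 78.56968689]))
coaster (array([ 0.63484045, -0.13848683]), array([79.30574799, 82.33367157]))
navy (array([ 0.45820511, -0.23971886]), array([48.67338943, 49.70018387]))
light (array([ 0.45465442, -0.0508846 ]), array([50.42979813, 50.96316528]))
```

Call:
send_rows(rows="-13.4 -3.9 17 0 0 0 1;-13.4 -3.9 17 0 0 0 1;-13.4 -3.9 17 0 0 0 1;-13.4 -3.9 17 0 0 0 1;-13.4 -3.9 17 0 0 0 1;-13.4 -3.9 17 0 0 0 1;-13.4 -3.9 17 0 0 0 1;-13.4 -3.9 21 0 0 0 1;-13.4 -3.9 25 0 0 0 1;-13.4 -3.9 28 0 0 0 1;-13.4 -3.9 30.6 0 0 0 1;-13.4 -3.9 30.6 0 0 0 1;-13.4 -3.9 30.6 0 0 0 1;-13.4 -3.9 30.6 0 0 0 0;-13.4 -3.9 30.6 0 0 0 0;-13.4 -3.9 30.6 0 0 0 0;-13.4 -3.9 30.6 0 0 0 0;-13.4 -3.9 30.6 0 0 0 0;-13.4 -3.9 30.6 0 0 0 0;-13.4 -3.9 30.6 0 0 0 0", squeeze=40)

```text
clock: 4.53
ee_pos: [0.4583, -0.24, 0.0511]
tool_rot: [0.0, 0.632, 0.775, 0.001]
force: [-0.5, -0.1, 7.0]
opening: 0.055
```

Call:
send_rows(rows="0 0 -2 0 0 0 0;0 0 -5 0 0 0 0;0 0 -8 0 0 0 0;3 9 -9 0 0 0 0;5 14 -9 0 0 0 0;6.8 19.1 -8 0 0 0 0;6.8 19.1 -8 0 0 0 0;6.8 19.1 -8 0 0 0 0;6.8 19.1 -6 0 0 0 0;6.8 19.1 -4 0 0 0 0;6.8 19.1 -2.5 0 0 0 0;6.8 19.1 -1.9 0 0 0 0;6.8 19.1 -1.7 0 0 0 0;6.8 19.1 -1.7 0 0 0 0;6.8 19.1 -1.7 0 0 0 0;6.8 19.1 -1.7 0 0 0 0")

```text
clock: 6.52
ee_pos: [0.6321, -0.1353, 0.0688]
tool_rot: [0.0, 0.632, 0.775, 0.001]
force: [-0.1, 0.3, -1.7]
opening: 0.0549
```

```bash
python3 - <<'E'
from h import *
d=wrist("w2")
E
```

```text
clock 6.525 tcp [ 0.6321 -0.1353  0.0688] axes x [-0.2   0.98  0.  ] y [0.98  0.2   0.002] z [ 0.002  0.    -1.   ] open 0.0549 F [-0.1  0.3 -1.7] q [ 0.36  0.99 -0.41  1.61  0.57  0.67 -0.15]
```

View pics/w2.png

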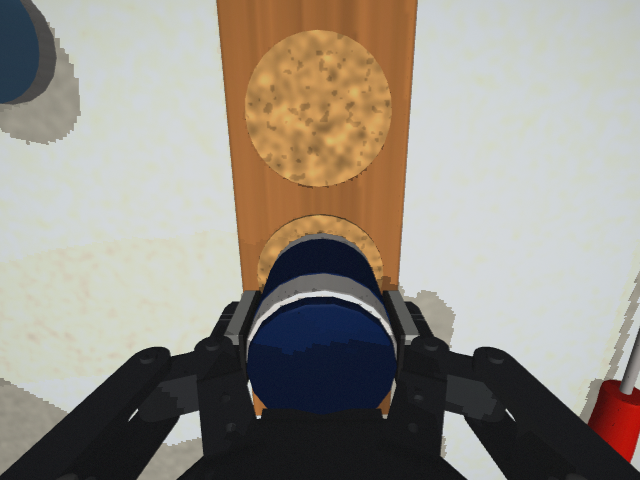

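Tin held over the last coaster; next coaster at (319,108), lid centred near (322,358). Computing the offset.

```bash
python3 - <<'E'
from h import *
d=np.load("pics/w2.npz")
L=ray(d,(246,108),.015);R_=ray(d,(392,108),.015);T=ray(d,(319,30),.015);B=ray(d,(319,187),.015)
print(L,R_,T,B)
c=np.array([(L+R_)[:2]/2,(T+B)[:2]/2]);print("W3",c, "dia",np.linalg.norm(L-R_),np.linalg.norm(T-B))
u=np.array([.2008,-.9797])
for p in(c[0],c[1]):print("W4 est",p+.085*u)
f=ray(d,(320,215),.015);print("W4 far edge->centre",f[:2]+.035*u)
for z in(.088,.090):
  print("lid far edge->centre",ray(d,(322,302),z)[:2]+.0265*u, "lid mid",(ray(d,(247,357),z)+ray(d,(397,357),z))/2, np.linalg.norm(ray(d,(247,357),z)-ray(d,(397,357),z)))
for r in(5,290):
  print(r,[ray(d,(x,r),.012)[:2].round(4) for x in((217,419) if r==5 else(242,399))])
E
```

```text
[ 0.57997691 -0.05668425  0.015     ] [ 0.64783498 -0.04283927  0.015     ] [ 0.60748214 -0.01797353  0.015     ] [ 0.62133201 -0.08665617  0.015     ]
W3 [[ 0.61390594 -0.04976176]
 [ 0.61440707 -0.05231485]] dia 0.06925605227690997 0.07006514378675519
W4 est [ 0.63097394 -0.13303626]
W4 est [ 0.63147507 -0.13558935]
W4 far edge->centre [ 0.63177786 -0.13525059]
lid far edge->centre [ 0.63291279 -0.13693797] lid mid [ 0.63190196 -0.13198371  0.088     ] 0.05202156068689819
lid far edge->centre [ 0.63268185 -0.13584559] lid mid [ 0.63158325 -0.13046352  0.09      ] 0.050962199738807355
5 [array([ 0.5611, -0.0168]), array([0.6488, 0.0011])]
290 [array([ 0.5899, -0.154 ]), array([ 0.6781, -0.1361])]
```

Call:
send_rows(rows="0 0 0.2 0 0 0 0;0 0 0.25 0 0 0 0;0 0 0.25 0 0 0 0;0 0 0.25 0 0 0 0.5;0 0 0.25 0 0 0 1;0 0 0.25 0 0 0 1;0 0 0.25 0 0 0 1;0 0 0.25 0 0 0 1;0 0 -2 0 0 0 1;0 0 -5 0 0 0 1;0 0 -10 0 0 0 1;4 -5 -12 0 0 0 1;8 -11 -12 0 0 0 1;11.8 -15.8 -12 0 0 0 1;11.8 -15.8 -12 0 0 0 1;11.8 -15.8 -12 0 0 0 1")

```text
clock: 8.57
ee_pos: [0.4542, -0.0511, 0.1897]
tool_rot: [0.002, 0.632, 0.775, 0.001]
force: [-0.0, -0.1, 0.3]
opening: 0.0854
```

```bash
python3 - <<'E'
from h import *
d=wrist("w3")
E
```

```text
clock 8.575 tcp [ 0.4542 -0.0511  0.1897] axes x [-0.201  0.98  -0.001] y [0.98  0.201 0.004] z [ 0.004 -0.    -1.   ] open 0.0854 F [-0.  -0.1  0.3] q [ 0.3   0.62 -0.45  2.12  0.54  0.51 -0.36]
```

View pics/w3.png

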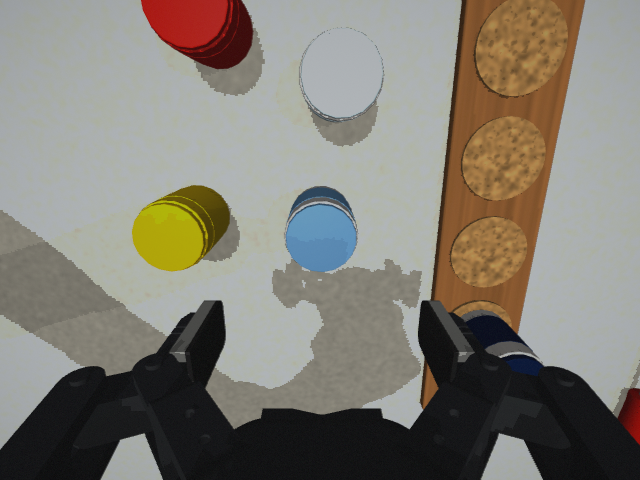

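Light lid at (321,239), centred between the jaws; pale lid at (342,71); navy standing on its coaster.

```bash
python3 - <<'E'
from h import *
d=np.load("pics/w3.npz")
print("light",ray(d,(321,238),.072),"pale",ray(d,(342,70),.072))
E
```

```text
light [ 0.45453472 -0.05006403  0.072     ] pale [0.44509334 0.06202847 0.072     ]
```

Call:
send_rows(rows="0 0 5 0 0 0 1;0 0 9 0 0 0 1;0 0 12 0 0 0 1;0 0 13.9 0 0 0 1;0 0 13.9 0 0 0 1;0 0 13.9 0 0 0 1;0 0 13.9 0 0 0 0;0 0 13.9 0 0 0 0;0 0 13.9 0 0 0 0;0 0 13.9 0 0 0 0;0 0 13.9 0 0 0 0;0 0 13.9 0 0 0 0")

```text
clock: 10.12
ee_pos: [0.4561, -0.052, 0.0513]
tool_rot: [0.002, 0.633, 0.774, 0.002]
force: [-1.5, -0.2, 5.6]
opening: 0.0554
```

Call:
send_rows(rows="0 0 -2 0 0 0 0;0 0 -5 0 0 0 0;0 0 -9 0 0 0 0;2 6 -10 0 0 0 0;4 11 -10 0 0 0 0;5.4 15.5 -9 0 0 0 0;5.4 15.5 -8 0 0 0 0;5.4 15.5 -8 0 0 0 0;5.4 15.5 -6 0 0 0 0;5.4 15.5 -4 0 0 0 0;5.4 15.5 -2.5 0 0 0 0;5.4 15.5 -1.9 0 0 0 0;5.4 15.5 -1.7 0 0 0 0;5.4 15.5 -1.6 0 0 0 0;5.4 15.5 -1.6 0 0 0 0;5.4 15.5 -1.6 0 0 0 0")

```text
clock: 12.12
ee_pos: [0.5973, 0.0319, 0.0685]
tool_rot: [0.003, 0.633, 0.774, 0.002]
force: [0.2, -0.5, -3.4]
opening: 0.0549
```

Call:
send_rows(rows="0 0 0.2 0 0 0 0;0 0 0.25 0 0 0 0;0 0 0.25 0 0 0 0;0 0 0.25 0 0 0 0.5;0 0 0.25 0 0 0 1;0 0 0.25 0 0 0 1;0 0 0.25 0 0 0 1;0 0 0.25 0 0 0 1;0 0 -2 0 0 0 1;0 0 -5 0 0 0 1;0 0 -10 0 0 0 1;2 -5 -12 0 0 0 1;4 -10 -12 0 0 0 1;5.9 -14.5 -12 0 0 0 1;5.9 -14.5 -12 0 0 0 1;5.9 -14.5 -12 0 0 0 1")

```text
clock: 14.12
ee_pos: [0.4438, 0.0611, 0.1877]
tool_rot: [0.003, 0.633, 0.774, 0.002]
force: [1.0, -0.4, 0.7]
opening: 0.0859
```

```bash
python3 - <<'E'
from h import *
d=wrist("w4")
E
```

```text
clock 14.125 tcp [0.4438 0.0611 0.1877] axes x [-0.199  0.98  -0.002] y [0.98  0.199 0.008] z [ 0.008 -0.    -1.   ] open 0.0859 F [ 1.  -0.4  0.7] q [ 0.05  0.61 -0.45  2.15  0.57  0.48 -0.64]
```

View pics/w4.png

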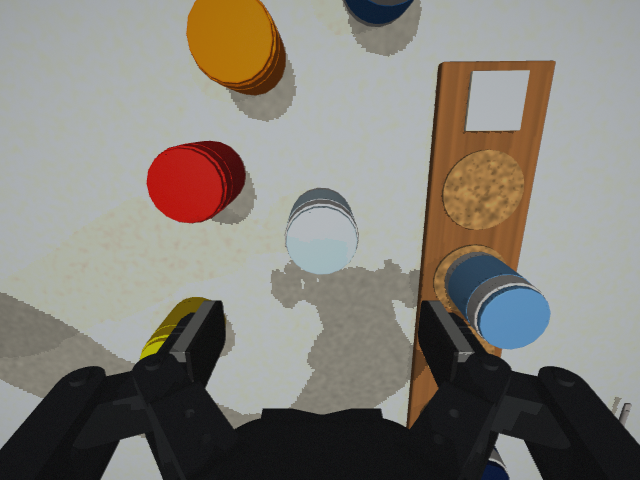

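Pale lid at (322,239), same pixel as light was: centred. Light stands on its coaster. Descending with a 0.008 rad tilt correction.

Call:
send_rows(rows="0 0 5 0.008 0 0 1;0 0 9 0.008 0 0 1;0 0 12 0.008 0 0 1;0 0 13.7 0.008 0 0 1;0 0 13.7 0.008 0 0 1;0 0 13.7 0.008 0 0 1;0 0 13.7 0.008 0 0 0;0 0 13.7 0.008 0 0 0;0 0 13.7 0.008 0 0 0;0 0 13.7 0.008 0 0 0;0 0 13.7 0.008 0 0 0;0 0 13.7 0.008 0 0 0")

```text
clock: 15.68
ee_pos: [0.4457, 0.0608, 0.0515]
tool_rot: [0.001, 0.633, 0.774, 0.0]
force: [-0.8, -0.3, 5.7]
opening: 0.0555
```

Call:
send_rows(rows="0 0 -2 0 0 0 0;0 0 -5 0 0 0 0;0 0 -9 0 0 0 0;1 6 -10 0 0 0 0;2 11 -10 0 0 0 0;2.6 14.3 -9 0 0 0 0;2.6 14.3 -8 0 0 0 0;2.6 14.3 -8 0 0 0 0;2.6 14.3 -6 0 0 0 0;2.6 14.3 -4 0 0 0 0;2.6 14.3 -2.5 0 0 0 0;2.6 14.3 -1.9 0 0 0 0;2.6 14.3 -1.7 0 0 0 0;2.6 14.3 -1.6 0 0 0 0;2.6 14.3 -1.6 0 0 0 0;2.6 14.3 -1.6 0 0 0 0")

```text
clock: 17.68
ee_pos: [0.581, 0.1147, 0.068]
tool_rot: [0.001, 0.633, 0.774, 0.0]
force: [-0.1, 0.3, -3.7]
opening: 0.0551
```

Call:
send_rows(rows="0 0 0.2 0 0 0 0;0 0 0.2 0 0 0 0;0 0 0.2 0 0 0 0;0 0 0.2 0 0 0 0.5;0 0 0.2 0 0 0 1;0 0 0.2 0 0 0 1;0 0 0.2 0 0 0 1;0 0 0.2 0 0 0 1;0 0 -2 0 0 0 1;0 0 -5 0 0 0 1;0 0 -10 0 0 0 1;5 -4 -12 0 0 0 1;10 -7 -12 0 0 0 1;15.6 -10.1 -12 0 0 0 1;15.6 -10.1 -12 0 0 0 1;15.6 -10.1 -12 0 0 0 1;15.6 -10.1 -12 0 0 0 1")

```text
clock: 19.8
ee_pos: [0.4519, 0.2462, 0.1873]
tool_rot: [0.002, 0.634, 0.773, -0.0]
force: [0.0, -0.1, 0.5]
opening: 0.0851
```

```bash
python3 - <<'E'
from h import *
d=wrist("w5")
H,S,V=hsv(d)
c=circ(d,(H>98)&(H<130)&(S>110)&(V>90),(321,239),40,.072);print(c)
E
```

```text
clock 19.8 tcp [0.4519 0.2462 0.1873] axes x [-0.195  0.981 -0.003] y [0.981 0.195 0.002] z [ 0.003 -0.002 -1.   ] open 0.0851 F [ 0.  -0.1  0.5] q [-0.28  0.69 -0.51  1.96  0.56  0.64 -0.95]
(array([0.45092853, 0.24781221]), array([50.74808502, 51.6075058 ]))
```

View pics/w5.png

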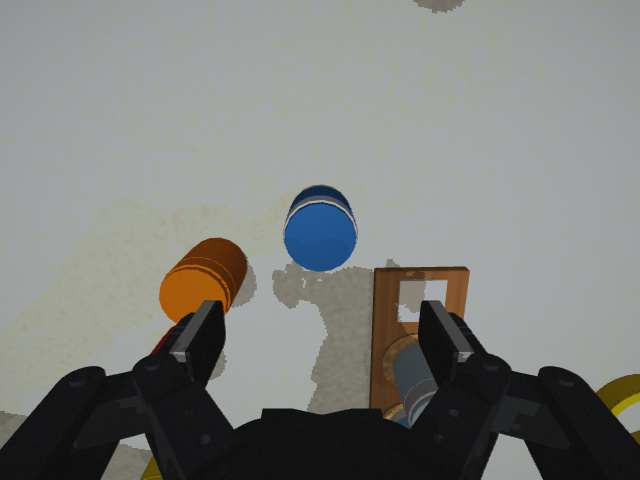

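Mid lid at (320,237), centred; pale stands on its coaster by the white tile.

Call:
send_rows(rows="0.1 0 5 0 0 0 1;0.1 0 9 0 0 0 1;0.1 0 12 0 0 0 1;0.1 0 13.7 0 0 0 1;0.1 0 13.7 0 0 0 1;0.1 0 13.7 0 0 0 1;0.1 0 13.7 0 0 0 0;0.1 0 13.7 0 0 0 0;0.1 0 13.7 0 0 0 0;0.1 0 13.7 0 0 0 0;0.1 0 13.7 0 0 0 0;0.1 0 13.7 0 0 0 0")

```text
clock: 21.35
ee_pos: [0.4521, 0.2468, 0.0512]
tool_rot: [0.002, 0.635, 0.773, 0.0]
force: [-0.8, -0.9, 4.8]
opening: 0.0552
```

Call:
send_rows(rows="0 0 -2 0 0 0 0;0 0 -6 0 0 0 0;0 0 -11 0 0 0 0;0 0 -14 0 0 0 0;-5 2 -14 0 0 0 0;-10 4 -14 0 0 0 0;-15 6 -14 0 0 0 0;-20 7 -14 0 0 0 0;-25 8 -14 0 0 0 0;-30 9.5 -14 0 0 0 0;-32.4 10.1 -14 0 0 0 0;-32.4 10.1 -14 0 0 0 0;-32.4 10.1 -14 0 0 0 0;-32.4 10.1 -14 0 0 0 0")

```text
clock: 23.1
ee_pos: [0.6131, -0.0491, 0.1924]
tool_rot: [0.001, 0.634, 0.774, 0.0]
force: [-0.7, 0.1, -3.1]
opening: 0.0549
```

Call:
send_rows(rows="-0.3 0.1 2 0 0 0 0;-0.3 0.1 5 0 0 0 0;-0.3 0.1 8 0 0 0 0;-0.3 0.1 10 0 0 0 0;-0.3 0.1 11.3 0 0 0 0;-0.3 0.1 12.1 0 0 0 0;-0.3 0.1 12.4 0 0 0 0;-0.3 0.1 12.4 0 0 0 0;-0.3 0.1 12.4 0 0 0 0")

```text
clock: 24.22
ee_pos: [0.6156, -0.0521, 0.0691]
tool_rot: [0.002, 0.634, 0.774, 0.001]
force: [0.2, 0.4, -2.7]
opening: 0.0551
```

Lower the last 3 mm, release, rise, and back off towards −x to view the row.

Call:
send_rows(rows="0 0 0.2 0 0 0 0;0 0 0.3 0 0 0 0;0 0 0.3 0 0 0 0;0 0 0.3 0 0 0 0.5;0 0 0.3 0 0 0 1;0 0 0.3 0 0 0 1;0 0 0.3 0 0 0 1;0 0 0.3 0 0 0 1;0 0 -2 0 0 0 1;0 0 -5 0 0 0 1;0 0 -10 0 0 0 1;-5 0 -15 0 0 0 1;-10 0 -20 0 0 0 1;-15 0 -24 0 0 0 1;-15 0 -24 0 0 0 1;-15 0 -24 0 0 0 1")

```text
clock: 26.22
ee_pos: [0.6444, -0.2004, 0.3101]
tool_rot: [0.003, 0.635, 0.773, 0.001]
force: [-1.1, 0.7, -0.5]
opening: 0.0855
```

```bash
python3 - <<'E'
from h import *
from workcell import manip
d=wrist("w6")
for n in("top","scene"):
    t=manip.snapshot(n);cv2.imwrite(f"pics/{n}6.png",t["frame"][:,:,::-1]);np.savez(f"pics/{n}6.npz",**t)
E
```

```text
clock 26.225 tcp [ 0.6444 -0.2004  0.3101] axes x [-0.194  0.981 -0.003] y [0.981 0.194 0.005] z [ 0.006 -0.002 -1.   ] open 0.0855 F [-1.1  0.7 -0.5] q [ 0.55  0.77 -0.67  1.32  0.48  1.21  0.05]
```

View pics/w6.png

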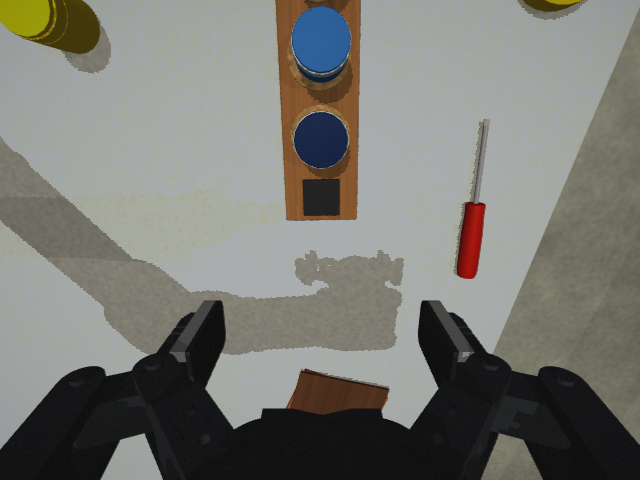

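View pics/scene6.png

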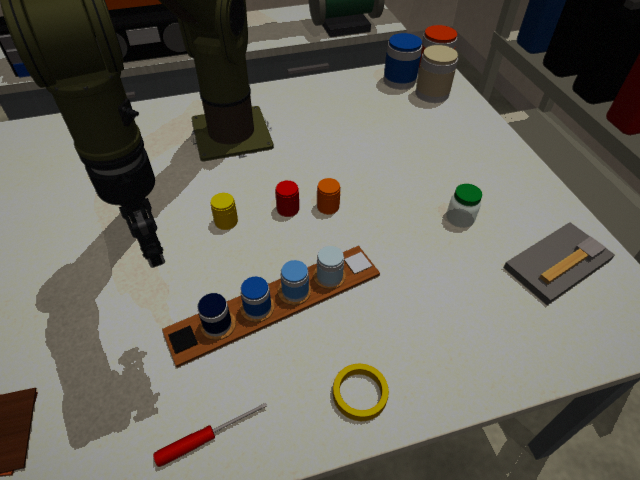

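All four are upright on the coasters in the right order. Numeric check in the top view, using the same camera's coaster measurements.

```bash
python3 - <<'E'
from h import *
d=np.load("pics/top6.npz");H,S,V=hsv(d)
C=dict(navy=(.6317,-.1348),mid=(.6138,-.0517),light=(.5971,.0323),pale=(.5804,.1159))
for n,c in C.items():
    p=proj(d,[*c,.087])
    m=((H>98)&(H<135)&(S>(70 if n=="light" else 110))) if n!="pale" else (S<45)&(V>60)
    e=circ(d,m,p,15,.087);print(n,p.round(),e[0].round(4),e[1].round(1),"off mm",((e[0]-c)*1000).round(1))
w=np.load("pics/w6.npz")
for n,p in dict(navy=(321,139),mid=(321,40)).items():print("wrist",n,ray(w,p,.087).round(4))
print("wrist tile",ray(w,(321,197),.017))
b=blob((H>45)&(H<80)&(S>100),(169,240),18);print("jar",b[0])
E
```

```text
navy [432. 183.] [ 0.6307 -0.1354] [41.9 42.8] off mm [-1.  -0.6]
mid [397. 190.] [ 0.6137 -0.0508] [46.1 47.5] off mm [-0.1  0.9]
light [361. 197.] [0.5958 0.0338] [47.7 48. ] off mm [-1.3  1.5]
pale [325. 203.] [0.5821 0.1155] [54.9 67.4] off mm [ 1.7 -0.4]
wrist navy [ 0.6327 -0.135   0.087 ]
wrist mid [ 0.6163 -0.0519  0.087 ]
wrist tile [ 0.64682174 -0.20510534  0.017     ]
jar [169.00422833 240.06976744]
```

All within about 2–3 mm, and the jar hasn't moved. Handing in.

```bash
python3 -c "
from workcell import manip
print(manip.job_done())"
```

```text
the job is handed in; nothing more can be done
None
```

I lined up the four tins on the coasters, with navy next to the black tile, then mid, light and pale towards the white tile. I handed the job in after about 26 s of the 106 s allowed; no verdict was reported.

**Last checks:**
- **Position:** in the top view each tin is about 2 mm or less from its coaster's centre, against a 12 mm limit. The wrist view agrees to about 3 mm for navy and mid. The pale fit is the roughest, because its lid barely stands out in the image.
- **Upright:** all four tins look upright in the final scene picture.
- **Jar:** its lid is at the same pixel position as at the start.
- **Gripper:** it is open and well clear of everything.

**One disagreement:** early on, the scene camera placed the coasters about 5 mm nearer the robot than the top camera did. The wrist camera agreed with the top view to about 2–3 mm, so I used that.

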